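# Fit a slatboard onto its sprung display base and hold it down

## Robot

A 7-joint arm with a two-finger parallel gripper is mounted at the origin on the work surface. World frame = base frame: x ahead of the robot, y to its left, z up, the work surface at z = 0. Lengths are in m, angles in rad, forces in N, time in s.
With the tool pointing down it reaches from about 0.4 to 0.75 m from the base axis. Payload 19.5 kg.
Tool frame: the origin (TCP) lies on the centre line of the jaws, within the pads' length; the fingertips stand 22 mm ahead of it and the grasp point (between the pads) lies 3 mm ahead of it (finger_overhang is the distance from the TCP to the fingertips, in m); z points along the fingers, y is the direction in which the jaws open and shut (so a half turn about z gives the same grasp; the last joint's range is limited). The gripper opens to 85 mm and grips with 20 to 120 N. Pads are 22 mm wide; open, the fingers measure 114 mm over their backs; the gripper's body (76 mm by 85 mm) begins 54 mm behind the grasp point. The pads swing forward as they close: fully open they stand 13 mm farther back than shut.
Start: joints at [-1.151, 0.707, -0.028, 1.485, 0.022, 0.951, -0.075], TCP at [0.256, 0.515, 0.253] pointing down, gripper open.
Joint ranges: [-2.71, 2.71], [-0.32, 2.16], [-1.57, 1.52], [0, 2.45], [-1.46, 4.6], [0, 2.02], [-2.83, 2.83]. Speed limits (rad/s): [1.89, 1.89, 2.57, 2.57, 3.01, 3.01, 3.01].

## Interface

Orientations are given as a unit quaternion [w, x, y, z].
In Python, from station import sense, read_camera, camera_model, finish_job, finger_overhang gives the robot as it stands. The module is installed in compiled form; this text tells all that it offers.
- The arm moves only by the shell command python3 -m crank 'ROWS'. ROWS is JSON, a list of rows, each a list of 3 entries, a list of its own where there are three numbers: the closure in counts, from 0 (fully open) to 255 (shut), then the shift along the tool's x, y, z in cm, then the turn about the tool's z in degrees. In form: [[fingers, [tx, ty, tz], turn], ...]. A call has 1 to 20 rows; each row is the pose to reach, as a shift and turn from the pose commanded when the call began, along the tool's axes at that moment; what a row does not reach only later rows make up. A row lasts 1/8 s, in which the tool goes at most 62.5 mm and 10.7 degrees, less where a joint would pass 70% of its speed; a pose out of reach is approached as far as the arm can. A call with a gripper value outside its range is refused whole. The fingers move at their own pace and stop on an object; the grip force is fixed at half the most. Time passes only in rows, so rows that repeat a pose let the fingers close. It gives the time, the measured TCP pose, the force and the opening at its end, in the units of the state.
- sense(): the state, without advancing time (a new reading comes with each control period).
- read_camera(name): name is "scene" or "top" or "wrist"; returns (picture, depth): 384x512x3 uint8, red, green, blue; 384x512 float32, m along the optical axis (not along the pixel's ray), 0 where there is no reading.
- camera_model(name): a dict with "camera_matrix" (3x3 intrinsics, pixels), "view" (4x4, takes a point from world to camera coordinates). Camera axes: x right, y down, z forward; pixel columns grow to the right and rows downward; lengths in m; the calibration is good to about 2 mm. A picture is of the moment at which its call begins: read the wrist's pose just before it. camera_model takes no time and is no camera call; for the wrist camera it gives the pose at the moment of the call.
- finish_job(): hands the job in, once; it reports no verdict.
The state is a dict: "clock": time; "joint_positions": joint angles; "joint_velocities": joint speeds; "joint_efforts": joint torques, N m; "position": TCP position; "tool_rot": TCP orientation; "ft_force": force on the tool from outside, world axes, zero at the start; "torque": the same for the moment, N m; "finger_gap": finger opening in m.
Only numpy, scipy, OpenCV 4.12 (cv2) and the standard library are available. Lean on these libraries where they do the work, as an engineer would, in place of code of your own. Each camera call takes 0.05 s, during which the arm holds its last target.

## Task

Slide the tall board straight up out of the slotted holder, gripping it by its top edge, then line up the two holes in its lower edge with the two dowels on the aluminium display base and push it down against the sprung bar until its lower edge sits flush on the base. Finish while still gripping the board and holding it upright and pressed fully home with a steady, moderate push, so that a colleague can lock it from below: do not let go. Leave the other two boards and everything else on the counter where they are.

Things in the scene. Friction and masses are not known exactly. Their poses are not given: they have to be found in the camera images.
- board_mid (a point): Centre (65 mm above the lower edge) of the tall board: loose, pale wood, 0.1 to 0.19 kg, upright, 110 mm wide (x), 14 mm thick (y), 130 mm high (z, up). Lower edge: two holes 8 x 8 mm, 30 mm deep, 35 mm either side of the middle along x; fits either way round. The tallest of the three boards in the holder, in any slot.
- board_foot (a point): Middle of the lower edge of the tall board (65 mm below board_mid), same axes.
- rack: Black slotted holder, fixed, 130 (x) by 180 (y) by 52 mm high; origin at the centre of its underside, on the counter. Three slots along its x at y = -64, 0, +64 mm, each 118 mm long, 17 wide, 40 deep (slot floor 12 mm above the counter). Boards stand along x. Tall board's top edge is 142 mm above the counter, the others' 107 mm.
- base_top (a point): Centre of the top face of the aluminium display base, a fixed block 170 (x) by 80 (y) by 30 mm high; this point is 30 mm above the counter. Two steel dowels, 6 mm diameter, stand 25 mm up from the top face at x = -35 and +35 mm, y = 0; their upper 7 mm taper to 2 mm diameter. The sprung bar lies between them.
- sprung_bar (a joint): Sprung bar in the middle of the base's top face, 40 mm (x) by 10 mm (y): 0 = up, standing 8 mm proud of the face; 0.008 = pressed level with the face. The spring pushes up with 6 N at 0 and 10 N at 0.008, so the board rises if it is let go.
- short_board_mid (a point): Centre of the short board in another slot, 110 x 14 x 95 mm, loose; leave it.
- narrow_board_mid (a point): Centre of the narrow board in another slot, 80 x 14 x 95 mm, loose; leave it.
- screwdriver: Screwdriver, 150 mm long, lying near the middle of the counter between holder and base, about 30 mm high; leave it.
- tin: Round steel tin, 56 mm across, 42 mm high, origin under its centre; leave it.
- spray: White bottle, 56 mm across, 140 mm high, origin under its centre; leave it.
- mug: White mug, 76 mm across, 85 mm high, origin under its centre; leave it.
- carton: Cardboard carton, 70 x 100 x 35 mm, origin under its centre; leave it.
Not all that is in view belongs to the job. Leave any pink look-alike of the part that bears board_mid alone. What is shaped like the rack but purple is not meant.

How it is judged:
By the outcome, as a careful person would: the job done as asked, in the order asked, and still so for the second after the job is handed in, while the arm keeps its last pose, push and grip.
It also fails if it takes over 38 s, if anything falls off the work surface, if the arm or the gripper's body presses on something with over 40 N, if the wrist force passes 120 N, or if a joint passes its speed limit or range.

## Working session

There is one attempt and no reset: what is moved stays moved. The work goes in short steps, Python scripts to look and compute and a shell command to move; the robot and the scene stay as the last step left them, time stands still between calls to the robot, and variables do not carry over. Pictures are saved under pics/ and viewed, and the job is handed in when it is done.

```bash
mkdir -p pics; cat > h.py <<'E'
import numpy as np, cv2
from station import *
def grab(name,tag):
    m=camera_model(name); p,d=read_camera(name)
    np.savez(f'pics/{tag}.npz',p=p,d=d,K=m['camera_matrix'],V=m['view'])
    cv2.imwrite(f'pics/{tag}.png',cv2.resize(p[:,:,::-1],(800,600),interpolation=cv2.INTER_CUBIC))
def load(tag):
    z=np.load(f'pics/{tag}.npz'); return z['p'],z['d'],z['K'],z['V']
def cloud(tag):
    p,d,K,V=load(tag); K=np.array(K);V=np.array(V)
    v,u=np.mgrid[:d.shape[0],:d.shape[1]]
    X=np.stack([(u-K[0,2])/K[0,0]*d,(v-K[1,2])/K[1,1]*d,d],-1)
    W=(X-V[:3,3])@V[:3,:3]
    W[d==0]=np.nan
    return p,W
def crop(tag,u0,v0,u1,v1,out):
    p=load(tag)[0][v0:v1,u0:u1,::-1]; s=min(800/(u1-u0),600/(v1-v0))
    cv2.imwrite(f'pics/{out}.png',cv2.resize(p,None,fx=s,fy=s,interpolation=cv2.INTER_CUBIC))
E
python3 - <<'E'
from h import *
s=sense(); print({k:np.round(v,4).tolist() for k,v in s.items()}, finger_overhang)
grab('scene','s0'); grab('top','t0')
E
```

```text
{'clock': 0.0, 'joint_positions': [-1.1507, 0.7071, -0.0276, 1.485, 0.022, 0.9509, -0.0755], 'joint_velocities': [0.0018, 0.0006, 0.0001, 0.0003, 0.0005, -0.0015, 0.0018], 'joint_efforts': [-0.0001, -88.323, 1.2346, -23.6168, 0.017, 0.0067, -0.0], 'position': [0.2561, 0.5145, 0.2528], 'tool_rot': [-0.0001, 0.2289, 0.9735, -0.0005], 'ft_force': [-0.1816, 0.1577, -0.4918], 'torque': [-0.0031, 0.0214, 0.0309], 'finger_gap': 0.0854} 0.022
```

View pics/s0.png

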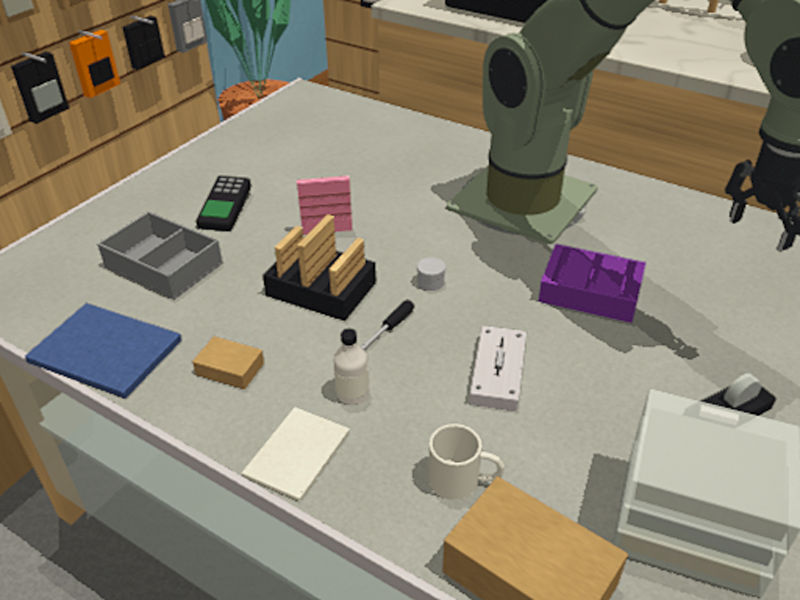

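View pics/t0.png

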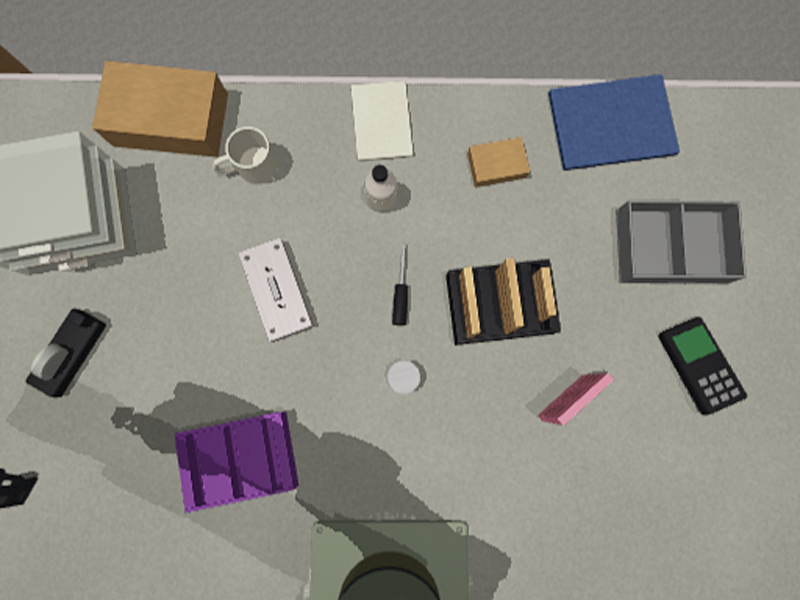

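The scene view shows three wood boards in the black holder (scene 320,260; top 503,300). The middle one (scene 318,250; top 510,295) stands tallest. The pink board (scene 325,205) and purple holder are look-alikes. The base is at top (276,290). Next I'll crop to confirm and measure.

```bash
python3 - <<'E'
from h import *
crop('t0',280,160,365,225,'t0r'); crop('t0',145,145,210,225,'t0b'); crop('s0',160,130,250,205,'s0r')
p,W=cloud('t0')
def rect(mask,name):
    P=W[mask][:,:2].astype(np.float32)
    r=cv2.minAreaRect(P); print(name,mask.sum(),np.round(r[0],4),np.round(r[1],4),round(r[2],2),'z',np.nanmedian(W[mask][:,2]),'mean',P.mean(0))
roi=np.zeros(p.shape[:2],bool); roi[160:225,280:362]=1
z=W[...,2]
rect(roi&(z>.135)&(z<.15),'tall top')
rect(roi&(z>.1)&(z<.112),'others top')
rect(roi&(z>.045)&(z<.058),'rack top')
roi[:]=0; roi[145:225,145:210]=1
rect(roi&(z>.024)&(z<.034),'base top')
rect(roi&(z>.04),'dowels')
m=roi&(z>.034); print(np.c_[np.argwhere(m),np.round(W[m],4)])
E
```

```text
tall top 271 [ 0.5122 -0.1973] [0.1093 0.0146] 7.05 z 0.14180798771526903 mean [ 0.51166946 -0.1967368 ]
others top 471 [ 0.513  -0.1974] [0.1104 0.1428] 6.92 z 0.1069124699384618 mean [ 0.5109384  -0.18803689]
rack top 1853 [ 0.513  -0.1976] [0.1303 0.181 ] 6.78 z 0.05201568540415545 mean [ 0.5081369  -0.19060665]
base top 1661 [0.535  0.2056] [0.1709 0.0805] 21.01 z 0.02987018459774712 mean [0.5334759  0.20466574]
dowels 17 [0.5343 0.2048] [0.0742 0.0085] 23.49 z 0.044445325431793685 mean [0.5346624  0.20426087]
[[1.580e+02 1.780e+02 6.073e-01 1.999e-01 3.470e-02]
 [1.600e+02 1.660e+02 6.014e-01 2.330e-01 3.470e-02]
 [1.620e+02 1.720e+02 5.958e-01 2.161e-01 3.460e-02]
 [1.640e+02 1.580e+02 5.897e-01 2.544e-01 3.550e-02]
 [1.640e+02 1.800e+02 5.902e-01 1.937e-01 3.510e-02]
 [1.640e+02 1.820e+02 5.905e-01 1.883e-01 3.400e-02]
 [1.690e+02 1.580e+02 5.758e-01 2.542e-01 3.420e-02]
 [1.690e+02 1.660e+02 5.759e-01 2.320e-01 3.440e-02]
 [1.700e+02 1.700e+02 5.694e-01 2.170e-01 5.210e-02]
 [1.710e+02 1.690e+02 5.667e-01 2.197e-01 5.160e-02]
 [1.710e+02 1.700e+02 5.665e-01 2.167e-01 5.270e-0
[... 3596 characters left out ...]
4.870e-02]
 [1.950e+02 1.780e+02 5.010e-01 1.931e-01 5.060e-02]
 [1.950e+02 1.790e+02 5.014e-01 1.909e-01 4.820e-02]
 [1.950e+02 1.800e+02 5.026e-01 1.899e-01 3.950e-02]
 [1.960e+02 1.790e+02 4.994e-01 1.919e-01 4.250e-02]
 [1.970e+02 1.780e+02 4.978e-01 1.962e-01 3.420e-02]
 [1.970e+02 1.870e+02 4.976e-01 1.712e-01 3.630e-02]
 [1.980e+02 1.930e+02 4.951e-01 1.549e-01 3.520e-02]
 [1.990e+02 1.880e+02 4.923e-01 1.686e-01 3.470e-02]
 [1.990e+02 1.950e+02 4.925e-01 1.494e-01 3.460e-02]
 [2.020e+02 1.880e+02 4.841e-01 1.684e-01 3.420e-02]
 [2.030e+02 1.740e+02 4.811e-01 2.063e-01 3.510e-02]
 [2.070e+02 1.990e+02 4.705e-01 1.380e-01 3.430e-02]
 [2.100e+02 1.730e+02 4.618e-01 2.082e-01 3.560e-02]]
```

```bash
python3 - <<'E'
from h import *
a=[cv2.resize(cv2.imread(f'pics/{n}.png'),(400,400)) for n in('t0r','t0b')]
cv2.imwrite('pics/ab.png',np.hstack(a))
E
```

```text
(no output)
```

View pics/ab.png

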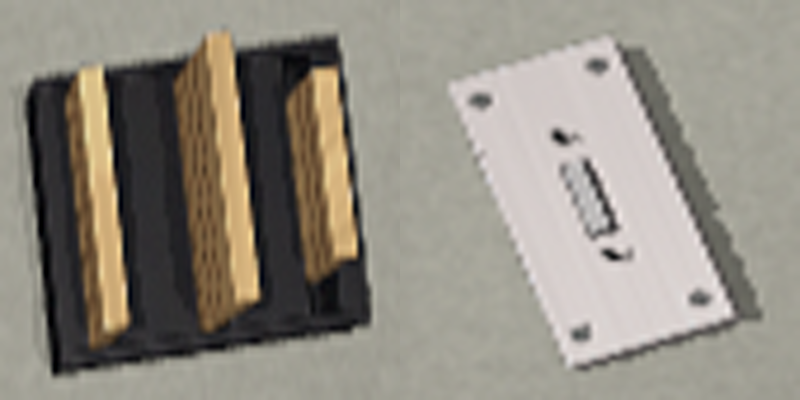

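View pics/s0r.png

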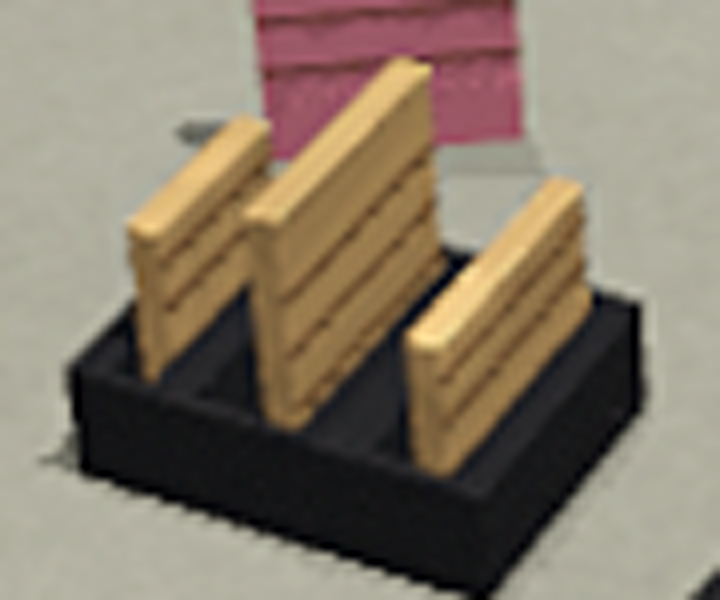

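The crop confirms it: the middle slot holds the tallest wood board. The pink one is the look-alike.

```bash
cat >> h.py <<'E'
from scipy.spatial.transform import Rotation as R
def pose():
    s=sense(); q=s['tool_rot']; return np.array(s['position']),R.from_quat([q[1],q[2],q[3],q[0]]).as_matrix()
def plan(target,boardyaw):
    p,M=pose(); d=M.T@(np.array(target)-p)*100
    cur=np.degrees(np.arctan2(M[1,1],M[0,1])); w=(boardyaw+90-cur+90)%180-90
    print('shift cm',np.round(d,2),'turn',round(-w,2),'tilt',np.round(M[:,2],4),'yaw',round(cur-90,2))
E
python3 - <<'E'
from h import *
plan([.5122,-.1973,.25],6.95)
p,W=cloud('t0'); z=W[...,2]
for n,(u0,v0,u1,v1),zz in (('spray',(225,100,265,140),.03),('tin',(240,225,275,255),.03),('driver',(245,150,270,215),.008)):
    m=np.zeros(z.shape,bool);m[v0:v1,u0:u1]=1;m&=z>zz;P=W[m];print(n,P.min(0),P.max(0))
E
```

```text
shift cm [-54.65 -52.32   0.34] turn -33.41 tilt [-4.e-04 -9.e-04 -1.e+00] yaw -26.46
spray [ 0.68097151 -0.00845886  0.03018779] [0.73363201 0.04603464 0.14350669]
tin [ 0.35491818 -0.05035324  0.03652735] [0.40562596 0.00339697 0.04763735]
driver [ 0.47247013 -0.02921943  0.00888172] [ 0.62017792 -0.00393302  0.03160241]
```

```bash
python3 -m crank '[[0,[-54.7,-52.3,0.3],-33.4],[0,[-54.7,-52.3,0.3],-33.4],[0,[-54.7,-52.3,0.3],-33.4],[0,[-54.7,-52.3,0.3],-33.4],[0,[-54.7,-52.3,0.3],-33.4],[0,[-54.7,-52.3,0.3],-33.4],[0,[-54.7,-52.3,0.3],-33.4],[0,[-54.7,-52.3,0.3],-33.4],[0,[-54.7,-52.3,0.3],-33.4],[0,[-54.7,-52.3,0.3],-33.4],[0,[-54.7,-52.3,0.3],-33.4],[0,[-54.7,-52.3,0.3],-33.4],[0,[-54.7,-52.3,0.3],-33.4],[0,[-54.7,-52.3,0.3],-33.4],[0,[-54.7,-52.3,0.3],-33.4],[0,[-54.7,-52.3,0.3],-33.4]]'
python3 - <<'E'
from h import *
plan([.5122,-.1973,.25],6.95); plan([.5122,-.1973,.122],6.95)
grab('wrist','w1')
p,W=cloud('w1'); z=W[...,2]
m=(z>.134)&(z<.15)
print(m.sum())
P=W[m][:,:2].astype(np.float32); print(cv2.minAreaRect(P))
E
```

```text
clock: 2.1
position: [0.5129, -0.1962, 0.2506]
tool_rot: [0.0, -0.061, 0.998, -0.0]
ft_force: [0.7, -0.3, 0.3]
finger_gap: 0.0855
shift cm [ 0.08 -0.1   0.06] turn 0.07 tilt [ 1.e-04 -1.e-04 -1.e+00] yaw 7.02
shift cm [ 0.08 -0.1  12.86] turn 0.07 tilt [ 1.e-04 -1.e-04 -1.e+00] yaw 7.02
2306
((0.5089264512062073, -0.19633440673351288), (0.10970005393028259, 0.013694110326468945), 6.6194376945495605)
```

View pics/w1.png

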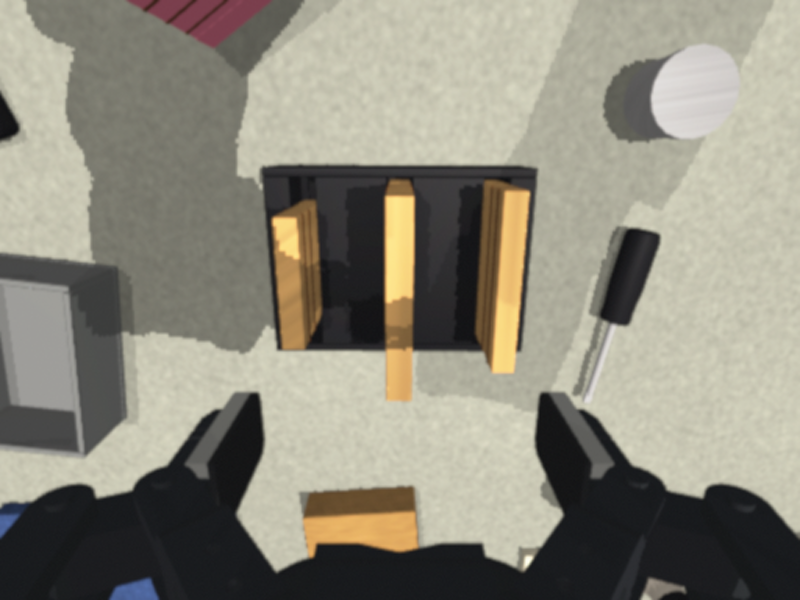

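```bash
python3 - <<'E'
from h import *
plan([.535,.2056,.163],20.9)
E
```

```text
shift cm [-7.1  39.63  8.75] turn -13.89 tilt [ 2.e-04 -1.e-04 -1.e+00] yaw 7.01
```

```bash
python3 -m crank '[[0,[-7.1,39.6,0],-13.9],[0,[-7.1,39.6,0],-13.9],[0,[-7.1,39.6,0],-13.9],[0,[-7.1,39.6,0],-13.9],[0,[-7.1,39.6,0],-13.9],[0,[-7.1,39.6,0],-13.9],[0,[-7.1,39.6,8.7],-13.9],[0,[-7.1,39.6,8.7],-13.9],[0,[-7.1,39.6,8.7],-13.9],[0,[-7.1,39.6,8.7],-13.9]]'
python3 - <<'E'
from h import *
plan([.535,.2056,.163],20.9)
print(pose())
grab('wrist','w2')
E
```

```text
clock: 3.4
position: [0.5359, 0.2043, 0.1647]
tool_rot: [0.001, -0.181, 0.984, 0.0]
ft_force: [0.2, -0.1, -0.1]
finger_gap: 0.0852
shift cm [0.04 0.16 0.17] turn -0.08 tilt [ 1.4e-03  3.0e-04 -1.0e+00] yaw 20.82
(array([0.5359157 , 0.20426076, 0.16466603]), array([[-9.34714282e-01, -3.55397129e-01,  1.44635855e-03],
       [-3.55397105e-01,  9.34715367e-01,  2.82244672e-04],
       [-1.45224251e-03, -2.50213517e-04, -9.99998914e-01]]))
```

View pics/w2.png

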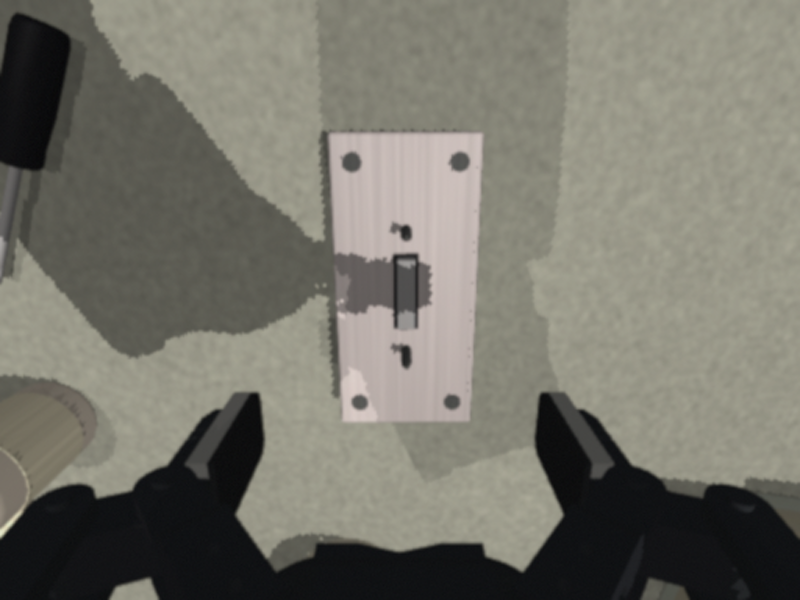

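```bash
python3 - <<'E'
from h import *
crop('w2',230,130,290,245,'w2c')
p,W=cloud('w2'); z=W[...,2]
m=np.zeros(z.shape,bool); m[135:245,235:285]=1
for uv in np.argwhere(m&(z>.04)): print(uv, np.round(W[tuple(uv)],4),end=';')
mm=np.zeros(z.shape,bool); mm[80:275,200:315]=1; mm&=(z>.025)&(z<.034)
print(cv2.minAreaRect(W[mm][:,:2].astype(np.float32)),np.median(z[mm]))
K=load('w2')[2];V=load('w2')[3]
print(K); 
p0,M=pose(); print('cam in tool',M.T@(-V[:3,:3].T@V[:3,3]-p0)); print(V[:3,:3]@M)
E
```

```text
[146 258] [0.4967 0.192  0.0418];[146 259] [0.4962 0.1926 0.0434];[146 260] [0.4959 0.1934 0.0435];[146 261] [0.4959 0.1943 0.0412];[147 257] [0.4975 0.1914 0.0433];[147 258] [0.4966 0.1919 0.0474];[147 259] [0.4962 0.1926 0.0483];[147 260] [0.496  0.1933 0.0481];[147 261] [0.4959 0.1942 0.0469];[147 262] [0.496  0.1951 0.0443];[148 257] [0.4977 0.1915 0.0473];[148 258] [0.4972 0.1921 0.0486];[148 259] [0.4968 0.1928 0.0495];[148 260] [0.4963 0.1934 0.0505];[148 261] [0.4962 0.1942 0.0496];[148 262] [0.4961 0.195  0.0486];[148 263] [0.4965 0.1962 0.0438];[149 256] [0.4997 0.1914 0.0408];[149 257] [0.4981 0.1916 0.049 ];[149 258] [0.4975 0.1922 0.051 ];[149 259] [0.4974 0.193  0.0503];[149 260] [0.4968 0.1936 0.0521];[149 261] [0.4968 0.1944 0.0507];[149 262] [0.4964 0.1951 0.0512];[149 263] [0.4964 0.196  0.0493];[150 256] [0.4997 0.1914 0.0453];[150 257] [0.4986 0.1918 0.0505];[150 258] [0.4982 0.1925 0.0517];[150 259] [0.4977 0.1931 0.0526];[150 260] [0.4973 0.1937 0.0538];[150 261] [0.4972 0.1946 0.0524];[150 262] [0.4971 0.1954 0.0514];[150 263] [0.4971 0.1963 0.0494];[151 257] [
[... 2682 characters left out ...]
2192 0.0545];[234 261] [0.5629 0.22   0.0543];[234 262] [0.5637 0.2212 0.0518];[235 259] [0.5645 0.2188 0.054 ];[235 260] [0.5641 0.2196 0.0541];[235 261] [0.5633 0.2201 0.0552];[236 259] [0.5649 0.2189 0.055 ];[236 260] [0.5646 0.2197 0.055 ];((0.5313180088996887, 0.2068120688199997), (0.1700015515089035, 0.08017881214618683), 21.184528350830078) 0.03017170318072219
[[302.89976926   0.         255.28890439]
 [  0.         302.89976926 194.11273141]
 [  0.           0.           1.        ]]
cam in tool [ 0.07984282  0.00038415 -0.12054728]
[[ 6.62735941e-04  9.99999780e-01 -1.24478172e-05]
 [-9.50957119e-01  6.26383213e-04 -3.09322107e-01]
 [-3.09322031e-01  2.16836218e-04  9.50957325e-01]]
```

View pics/w2c.png

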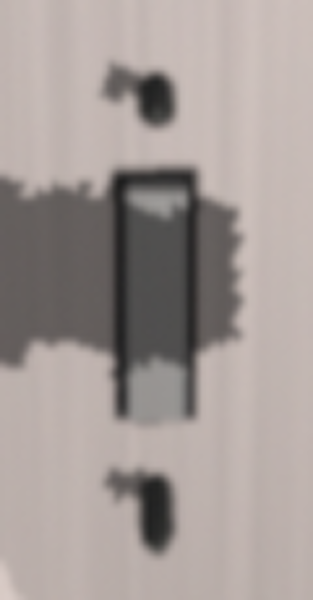

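Wrist and top cameras agree on the board→base displacement to within about 0.5 mm: (22.4 to 22.8, 403) mm, turn about 14.2°. Now I'll go back and grasp.

```bash
python3 - <<'E'
from h import *
plan([.5105,-.1968,.25],6.85)
E
```

```text
shift cm [ 16.61 -36.58  -8.54] turn 13.95 tilt [ 1.8e-03  5.0e-04 -1.0e+00] yaw 20.8
```

```bash
python3 -m crank '[[0,[0,0,-5],0],[100,[16.6,-36.6,-8.5],14],[120,[16.6,-36.6,-8.5],14],[120,[16.6,-36.6,-8.5],14],[120,[16.6,-36.6,-8.5],14],[120,[16.6,-36.6,-8.5],14],[120,[16.6,-36.6,-8.5],14],[120,[16.6,-36.6,-8.5],14],[120,[16.6,-36.6,-8.5],14],[120,[16.6,-36.6,-8.5],14],[120,[16.6,-36.6,-8.5],14]]'
python3 - <<'E'
from h import *
plan([.5105,-.1968,.122],6.85)
E
```

```text
clock: 4.82
position: [0.5108, -0.1957, 0.2487]
tool_rot: [0.0, -0.06, 0.998, -0.0]
ft_force: [1.0, 0.5, -0.1]
finger_gap: 0.0456
shift cm [ 0.04 -0.1  12.67] turn 0.07 tilt [ 5.e-04 -1.e-04 -1.e+00] yaw 6.92
```

```bash
python3 -m crank '[[120,[0,0,3],0],[120,[0,0,6],0],[120,[0,0,9],0],[120,[0,0,11],0],[120,[0,0,12.7],0],[120,[0,0,12.7],0],[120,[0,0,12.7],0]]'
python3 - <<'E'
from h import *
plan([.5105,-.1968,.122],6.85)
E
```

```text
clock: 5.7
position: [0.5109, -0.1964, 0.1221]
tool_rot: [0.0, -0.06, 0.998, -0.0]
ft_force: [-0.3, -0.1, -0.0]
finger_gap: 0.0453
shift cm [ 0.05 -0.04  0.01] turn 0.02 tilt [ 8.e-04 -3.e-04 -1.e+00] yaw 6.87
```

```bash
python3 -m crank '[[160,[0,0,0],0],[190,[0,0,0],0],[230,[0,0,0],0],[255,[0,0,0],0],[255,[0,0,0],0],[255,[0,0,0],0]]'
python3 - <<'E'
from h import *
s=sense(); print(s['ft_force'],s['torque'])
E
```

```text
clock: 6.45
position: [0.5107, -0.1967, 0.1217]
tool_rot: [0.0, -0.06, 0.998, -0.0]
ft_force: [-0.4, 1.6, 5.9]
finger_gap: 0.0132
[-0.41120641  1.61863815  5.87877169] [ 0.00231736  0.19506278 -0.07255271]
```

```bash
python3 -m crank '[[255,[0,0,-1],0],[255,[0,0,-2.5],0],[255,[0,0,-4.5],0],[255,[0,0,-7],0],[255,[0,0,-9.5],0],[255,[0,0,-11.5],0],[255,[0,0,-12.5],0],[255,[0,0,-12.5],0],[255,[0,0,-12.5],0]]'
python3 - <<'E'
from h import *
s=sense(); print(s['ft_force'],s['torque'])
grab('wrist','w3'); grab('scene','s3')
p,W=cloud('w3'); z=W[...,2]
p0,M=pose(); T=(W-p0)@M
np.set_printoptions(suppress=True,precision=4)
print(p0)
m=(T[...,2]<-.012)&(T[...,2]>-.03)&(abs(T[...,1])<.02)&(T[...,0]>.01)
print(m.sum(), np.median(T[m],0)); print(cv2.minAreaRect(T[m][:,:2].astype(np.float32)), T[m].min(0),T[m].max(0))
E
```

```text
clock: 7.58
position: [0.5103, -0.1966, 0.2458]
tool_rot: [-0.0, -0.06, 0.998, 0.0]
ft_force: [0.9, 0.3, -1.7]
finger_gap: 0.0135
[ 0.91317257  0.33091333 -1.69598918] [-4.86080040e-02 -2.60923665e-02  5.54892536e-05]
[ 0.5104 -0.1965  0.2457]
6100 [ 0.0293  0.0001 -0.0204]
((0.03343214839696884, 1.8173828721046448e-05), (0.046849001199007034, 0.039979252964258194), 0.02193455956876278) [ 0.01 -0.02 -0.03] [ 0.0569  0.02   -0.012 ]
```

View pics/w3.png

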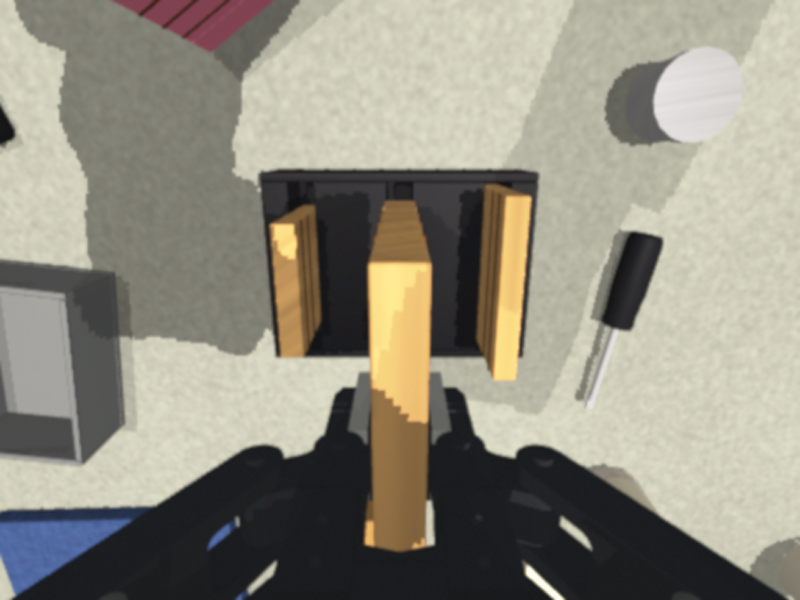

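View pics/s3.png

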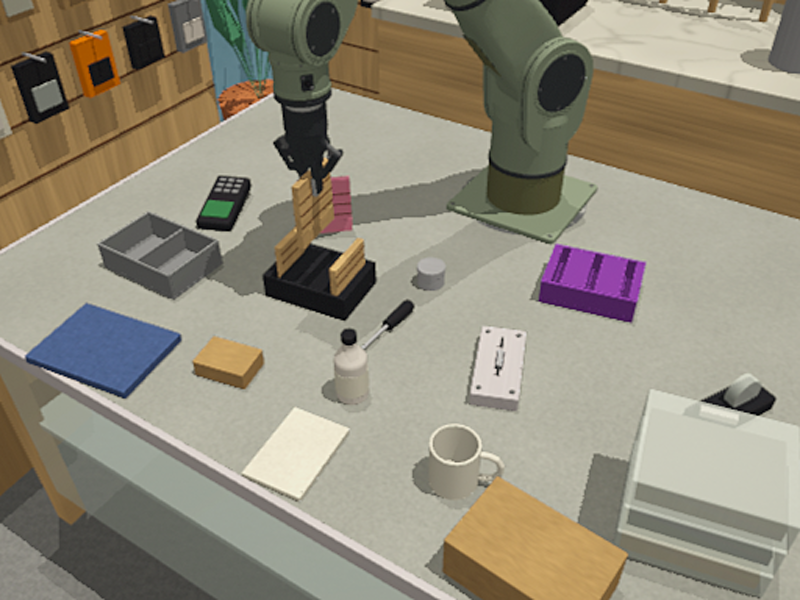

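The board is held clear of the holder: its top face spans (370–430, 262–548) in the wrist image, and the other two boards are still in place. Next I'll measure it in the tool frame.

```bash
python3 - <<'E'
from h import *
np.set_printoptions(suppress=True,precision=4)
p,W=cloud('w3'); p0,M=pose(); T=(W-p0)@M
wood=(p[...,0].astype(int)-p[...,2]>40)
m=wood&(abs(T[...,2]+.0205)<.004)&(abs(T[...,1])<.011)
print(m.sum(),np.median(T[m],0),T[m].min(0),T[m].max(0)); r=cv2.minAreaRect(T[m][:,:2].astype(np.float32)); print(r)
# top-face tilt along x ; end face vertical tilt
A=np.c_[T[m][:,:2],np.ones(m.sum())]; print('plane',np.linalg.lstsq(A,T[m][:,2],rcond=None)[0])
# centre line
for lo in np.arange(-.05,.056,.015):
    q=m&(abs(T[...,0]-lo)<.003); 
    if q.sum(): print(round(lo,3),T[q][:,1].min(),T[q][:,1].max())
# end face (towards camera): lower end
e=wood&(T[...,2]>-.015)&(T[...,2]<.12)&(abs(T[...,1])<.011)&(T[...,0]>.045)
A=np.c_[T[e][:,2],np.ones(e.sum())]; print('end face x vs z',np.linalg.lstsq(A,T[e][:,0],rcond=None)[0],e.sum(),T[e].max(0)); print('y vs z',np.linalg.lstsq(A,T[e][:,1],rcond=None)[0])
# base in tool frame of w2
p2,W2=cloud('w2'); 
V=load('w2')[3]
camtool=np.array([0.07984282,0.00038415,-0.12054728])
E
```

```text
6815 [ 0.0242  0.0001 -0.0203] [-0.0231 -0.0083 -0.0241] [ 0.0568  0.0073 -0.0165]
((0.01683865673840046, -0.00047244876623153687), (0.07992605865001678, 0.01556507870554924), 0.10096602886915207)
plane [ 0.0014 -0.0009 -0.0203]
-0.02 -0.006689133731616122 0.007245504886384622
-0.005 -0.006377935083052501 0.006997903748668103
0.01 -0.006535592265990155 0.007141141684727312
0.025 -0.006639016287489098 0.007310110944586839
0.04 -0.006682426249435664 0.007313136430816689
0.055 -0.00649849417006228 0.00702756499459287
end face x vs z [-0.0005  0.0565] 1030 [0.0569 0.0077 0.1069]
y vs z [0.0006 0.0003]
```

```bash
python3 - <<'E'
from h import *
plan([.5328,.2071,.2458],21.1)
E
```

```text
shift cm [-7.04 39.81  0.  ] turn -14.26 tilt [-1.e-03  3.e-04 -1.e+00] yaw 6.84
```

```bash
python3 -m crank '[[255,[-0.3,1.5,0],-0.5],[255,[-0.9,5,0],-1.8],[255,[-1.7,9.5,0],-3.4],[255,[-2.6,14.5,0],-5.2],[255,[-3.5,19.5,0],-7],[255,[-4.4,25,0],-9],[255,[-5.3,30,0],-10.7],[255,[-6.1,34.5,0],-12.3],[255,[-6.7,37.8,0],-13.5],[255,[-7,39.4,0],-14.1],[255,[-7,39.8,0],-14.3],[255,[-7,39.8,0],-14.3],[255,[-7,39.8,0],-14.3],[255,[-7,39.8,0],-14.3]]'
python3 - <<'E'
from h import *
plan([.5328,.2071,.174],21.1)
s=sense(); print(s['ft_force'],s['torque'])
E
```

```text
clock: 9.43
position: [0.5328, 0.2062, 0.2464]
tool_rot: [0.0, -0.183, 0.983, -0.0]
ft_force: [0.5, -0.3, -2.0]
finger_gap: 0.0136
shift cm [-0.03  0.09  7.24] turn -0.02 tilt [ 1.e-04 -3.e-04 -1.e+00] yaw 21.08
[ 0.53667075 -0.25089454 -1.97531206] [-0.03045371  0.04336818 -0.02896615]
```

```bash
python3 -m crank '[[255,[0,0,2],0],[255,[0,0,4.5],0],[255,[0,0,6.3],0],[255,[0,0,7.2],0],[255,[0,0,7.2],0],[255,[0,0,7.2],0]]'
python3 - <<'E'
from h import *
plan([.5328,.2071,.172],21.1)
s=sense(); print(s['ft_force'],s['torque'])
grab('wrist','w4'); grab('scene','s4')
plan([.5328,.2071,.172],21.1)
crop('s4',270,170,370,270,'s4c')
E
```

```text
clock: 10.18
position: [0.5329, 0.2069, 0.175]
tool_rot: [0.0, -0.183, 0.983, 0.0]
ft_force: [0.1, -0.8, -2.1]
finger_gap: 0.0129
shift cm [0.   0.02 0.3 ] turn 0.03 tilt [ 8.e-04  3.e-04 -1.e+00] yaw 21.13
[ 0.10751744 -0.82067094 -2.10462517] [ 0.0052637  -0.04126823  0.01849131]
shift cm [-0.    0.02  0.29] turn 0.04 tilt [ 8.e-04  2.e-04 -1.e+00] yaw 21.14
```

View pics/w4.png

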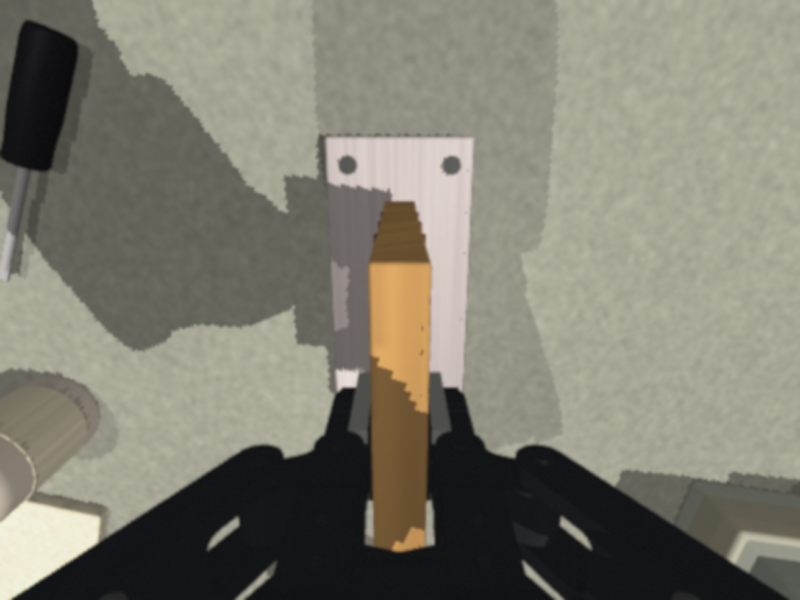

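View pics/s4c.png

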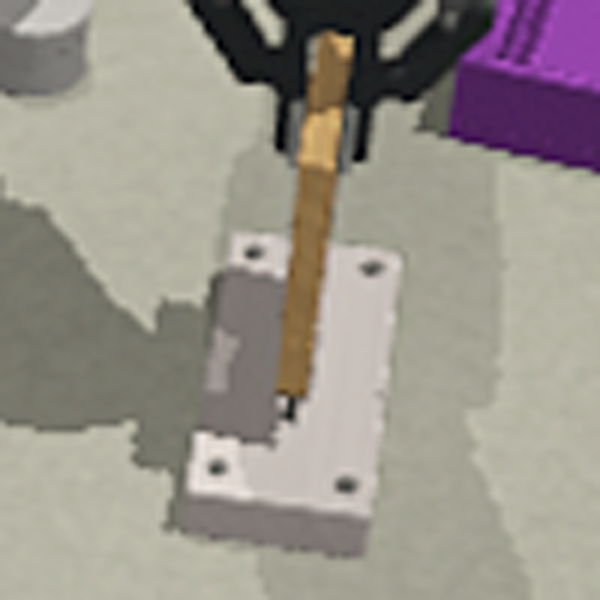

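The scene crop shows the near dowel under the board's end, centred in its thickness. A quick check in the tool frame before lowering.

```bash
python3 - <<'E'
from h import *
np.set_printoptions(suppress=True,precision=4)
p,W=cloud('w4'); p0,M=pose(); T=(W-p0)@M
m=(W[...,2]>.026)&(W[...,2]<.034); m[:,:200]=0;m[:,310:]=0
wood=(p[...,0].astype(int)-p[...,2]>40); m&=~wood
t=T[m]; print('base x max',np.percentile(t[:,0],[98,99.5]),t[:,0].max())
for x in(.06,.07,.08): 
    q=t[abs(t[:,0]-x)<.004]; print(x,q[:,1].min(),q[:,1].max(),(q[:,1].min()+q[:,1].max())/2)
m=wood&(abs(T[...,2]+.0205)<.004)&(abs(T[...,1])<.011); t=T[m]; print('board',t[:,0].max(),np.percentile(t[:,0],99.5),t[:,1].min(),t[:,1].max(),np.median(t[:,2]))
E
```

```text
base x max [0.0848 0.0864] 0.08644618219820963
0.06 -0.03955089973981246 0.040408521769826206 0.0004288110150068719
0.07 -0.03905053400531372 0.04003086293588772 0.0004901644652870012
0.08 -0.0394745264196426 0.04055708182991303 0.0005412777051352138
board 0.056761210728014086 0.05645616161057128 -0.006657649227790699 0.0074194591812579945 -0.02039253538850543
```

```bash
python3 -m crank '[[255,[0,0,0.5],0],[255,[0,0,1],0],[255,[0,0,1.5],0],[255,[0,0,2],0],[255,[0,0,2],0]]'
python3 - <<'E'
from h import *
plan([.5328,.2071,.1397],21.1)
s=sense(); print(s['ft_force'],s['torque'])
E
```

```text
clock: 10.9
position: [0.5325, 0.2068, 0.1539]
tool_rot: [-0.0, -0.183, 0.983, -0.0]
ft_force: [-1.0, -1.1, -2.3]
finger_gap: 0.013
shift cm [-0.04  0.01  1.42] turn 0.04 tilt [-7.e-04 -3.e-04 -1.e+00] yaw 21.14
[-0.9527849  -1.1321617  -2.27185187] [-0.01730874 -0.0068577   0.02675432]
```

Dowels entered about 11 mm with no contact force. Now I'll press against the bar.

```bash
python3 -m crank '[[255,[0,0,0.4],0],[255,[0,0,0.7],0],[255,[0,0,1],0],[255,[0,0,1.2],0],[255,[0,0,1.3],0],[255,[0,0,1.3],0],[255,[0,0,1.3],0]]'
python3 - <<'E'
from h import *
plan([.5328,.2071,.1397],21.1)
s=sense(); print(s['ft_force'],s['torque'])
E
```

```text
clock: 11.78
position: [0.5328, 0.2069, 0.1416]
tool_rot: [0.0, -0.183, 0.983, 0.0]
ft_force: [-1.1, -0.5, 7.4]
finger_gap: 0.0131
shift cm [-0.01  0.01  0.19] turn 0.04 tilt [ 5.e-04  1.e-04 -1.e+00] yaw 21.14
[-1.10362312 -0.52912122  7.39243446] [-0.22473954  0.36433506 -0.05807354]
```

```bash
python3 -m crank '[[255,[0,0,0.1],0],[255,[0,0,0.2],0],[255,[0,0,0.2],0],[255,[0,0,0.2],0]]'; python3 -m crank '[[255,[0,0,0.1],0],[255,[0,0,0.1],0],[255,[0,0,0.1],0]]'
python3 -c "
from h import *
plan([.5328,.2071,.1397],21.1);print(sense()['torque'])"
```

```text
clock: 12.28
position: [0.5328, 0.207, 0.1398]
tool_rot: [0.0, -0.183, 0.983, -0.0]
ft_force: [-1.9, -1.6, 11.7]
finger_gap: 0.0131
clock: 12.65
position: [0.5327, 0.207, 0.1397]
tool_rot: [0.001, -0.183, 0.983, -0.0]
ft_force: [-8.5, -3.4, 30.2]
finger_gap: 0.0131
shift cm [-0.01  0.01 -0.  ] turn 0.04 tilt [ 1.1e-03  1.0e-04 -1.0e+00] yaw 21.14
[-0.86312901  1.78759832 -0.00528034]
```

```bash
python3 -m crank '[[255,[0,0,0],0],[255,[0,0,0],0],[255,[0,0,0],0],[255,[0,0,0],0]]'
python3 - <<'E'
from h import *
np.set_printoptions(suppress=True,precision=4)
grab('scene','s5'); grab('wrist','w5'); grab('top','t5'); crop('s5',270,170,370,270,'s5c')
p,W=cloud('w5'); p0,M=pose(); T=(W-p0)@M
wood=(p[...,0].astype(int)-p[...,2]>40)
m=wood&(abs(T[...,2]+.0205)<.004)&(abs(T[...,1])<.011); t=T[m]; print('board',np.percentile(t[:,0],99.5),np.median(t[:,2]),'top z',np.median(W[m][:,2]))
A=np.c_[W[m][:,:2],np.ones(m.sum())]; print('plane',np.linalg.lstsq(A,W[m][:,2],rcond=None)[0])
p,W=cloud('t5'); z=W[...,2]
r=np.zeros(z.shape,bool); r[160:225,280:362]=1
q=r&(z>.1)&(z<.112); print(cv2.minAreaRect(W[q][:,:2].astype(np.float32)))
s=sense();print(s['clock'],s['ft_force'],s['torque'],s['position'])
E
```

```text
clock: 13.15
position: [0.5327, 0.207, 0.1397]
tool_rot: [0.001, -0.183, 0.983, -0.0]
ft_force: [-8.3, -4.2, 29.8]
finger_gap: 0.013
board 0.056498801770544116 -0.020411687235325573 top z 0.1600931390277987
plane [0.0011 0.0004 0.1594]
((0.5126414895057678, -0.19755896925926208), (0.11002131551504135, 0.1430281102657318), 6.540693759918213)
13.3 [-7.9688 -4.0537 30.4378] [-0.8456  1.8773  0.0377] [0.5327 0.207  0.1397]
```

View pics/s5c.png

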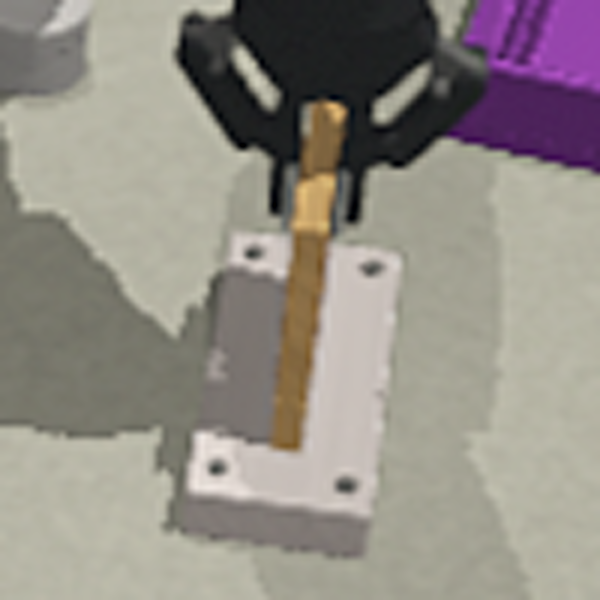

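View pics/s5.png

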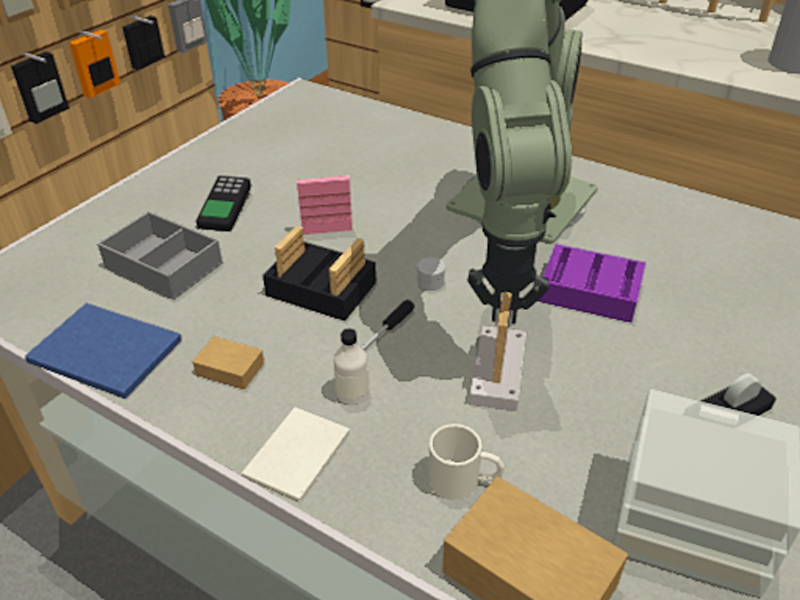

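The board's lower edge meets the base with no gap (crop 287,445). Its top is at 160.1 mm against 160 expected, and the 30 N push is steady. The other boards haven't moved, so I'm handing in.

```bash
python3 -c "
from station import *
print(finish_job())"
```

```text
the job is handed in; nothing more can be done
None
```

The tall board is on the display base, pressed down over both dowels and against the sprung bar. The gripper is still holding its top edge. I slid it up from the middle slot and handed the job in at about 13.3 s.

- **Seating:** the board's top edge measured 160.1 mm above the counter; flush is 160 mm. The force rose sharply from 12 to 30 N at that height, so the board has bottomed out on the base.
- **Push:** it stayed at about 30 N over the last 0.6 s before hand-in. There is also a sideways load of about 9 N at the wrist.
- **Upright:** the top edge was level to about 0.001 rad.
- **Everything else:** in the last pictures the other two boards and the other items look unmoved.
- **Disagreement:** the top and wrist cameras differed by about 3.5 mm in absolute position. They agreed to about 0.5 mm on the distance from holder to base, so I aligned with the wrist camera alone.

No check failed.

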